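# Refit the spring retaining clip on a tube rotator shaft

### The job

The tube rotator has been cleaned and its shaft slid back through the bearing, but nothing retains it yet. Take the orange spring clip out of its holder, find the groove in the bare end of the shaft and press the clip down over the shaft until it snaps fully home in the groove. Then push the shaft in, gently, until the clip lies against the bearing pillar, and let go; never force anything and leave the small black clip and the other things where they stand.

Things in the scene. Friction and masses are not known exactly. Their poses are not given: they have to be found in the camera images.
- rotator: Grey tube rotator, fixed, 112 x 184 mm: white motor box (106 high) at -y, blue paddle with 2 tubes, bearing pillar (y 50 to 66, top 89 high), bare shaft end towards +y. Origin: under the middle, bench height. The shaft runs along y at z = 70. It slides along y (drag about 9 N) and does not turn; how far it is slid out, and so where its groove is, is not measured.
- bearing_face (a point): Point on the shaft axis in the outer face of the bearing pillar (x 0, y 66, z 70 of the rotator); axes as the rotator, +y out along the bare shaft end. Shaft 22 mm across; groove 16 mm across and 9 mm wide. At the start the groove's middle is 8.5 to 30.5 mm out from this face and the shaft's flat end is 19.5 mm beyond the groove's middle.
- clip: Orange spring clip for this shaft, 7 thick, 60 high, 30 wide, loose, upright in a holder slot. Origin: centre of its 16 mm bore; y along the bore, x across, z towards the tab. Mouth on the -z side. Shoulders (30 wide) at z 22; above them the tab to hold: 16 (x) by 10 (y) mm, z 22 to 47. Lowest point z -13.5. Either way round fits.
- clip_tab (a point): Middle of the orange clip's tab, 35 mm above its bore centre. The two jaws are sprung: lowered over the 22 mm shaft they stop with the bore centre about 17 mm above the axis and will not pass; over the groove they stop about 12 mm above it, then take a press of 9 to 14 N until they snap over it, and the clip is home with its bore centre on the axis.
- holder: Grey block 56 (x) by 78 (y) by 26 mm, fixed to the bench, with two open slots 37 by 9 mm and 18 mm deep, long along x, centred at y +17 and -17. Origin: centre of its underside. One clip stands in each slot (either one), tab up, bore along y.
- small_clip: Small black clip for another shaft, 50 mm high, 24 wide, loose, in the other slot of the holder; stays there. Origin: centre of its bore, z towards its tab.
- stain_bottle: White bottle with a blue cap, 44 mm across, 98 high, loose bystander. Origin: centre of its underside.
- sample_cup: Clear cup with a red lid, 50 mm across, 59 high, loose bystander. Origin: centre of its underside.
- oil: Small clear bottle with a black cap, 33 mm across, 72 high, loose bystander. Origin: centre of its underside.

How it is judged:
By the outcome, as a careful person would: the job done as asked, in the order asked, and still so for the second after the job is handed in, with the robot touching nothing.
It also fails if it takes over 51 s, if anything falls off the work surface, if the arm or the gripper's body presses on something with over 40 N, if the wrist force passes 120 N, or if a joint passes its speed limit or range.

### The arm

A 7-joint arm with a two-finger parallel gripper is mounted at the origin on the work surface; the furniture and walls round the work are solid. World frame = base frame: x ahead of the robot, y to its left, z up, the work surface at z = 0. Lengths are in m, angles in degrees, forces in N, time in s.
With the tool pointing down it reaches from about 0.4 to 0.9 m from the base axis. Payload 5.6 kg.
Tool frame: the origin (TCP) lies at the very end of the fingers, on their centre line; the grasp point (between the pads) lies 19 mm behind it; z points along the fingers, y is the line along which they close (so a half turn about z gives the same grasp; the last joint's range is limited). The gripper opens to 92 mm and grips with 3 to 60 N. Pads are 20 mm wide; open, the fingers measure 128 mm over their backs; the gripper's body (75 mm by 189 mm) begins 69 mm behind the grasp point.
Start: joints at [66.119, 26.786, -0.665, 91.828, 0.344, 61.387, -3.226], TCP at [0.237, -0.605, 0.215] pointing down, gripper open.
Joint ranges: [-144.91, 144.91], [-17.63, 115.5], [-89.93, 88.59], [15.96, 139.68], [-74.01, 254.01], [8.47, 105.57], [-167.45, 167.45]. Speed limits (degrees/s): [147.25, 147.25, 180, 180, 180, 180, 180].

### API

Orientations are given as a 3x3 rotation matrix whose columns are the frame's x, y, z axes.
In Python, from rig import ctrl, snapshot gives the robot as it stands.
- The arm moves only by the shell command python3 -m jog 'ROWS' [OPENING] [FORCE]. ROWS is JSON, a list of rows, each a list of 2 entries, a list of its own where there are three numbers: the shift along the tool's x, y, z in mm, then the turn, a rotation vector about the tool's x, y, z in rad. In form: [[[tx, ty, tz], [rx, ry, rz]], ...]. A call has 1 to 12 rows; each row is the pose to reach, as a shift and turn from the pose commanded when the call began, along the tool's axes at that moment; what a row does not reach only later rows make up. A row lasts 1/12 s, in which the tool goes at most 41.7 mm and 7.16 degrees, less where a joint would pass 70% of its speed; a pose out of reach is approached as far as the arm can. A call with a gripper value outside its range is refused whole. OPENING is the opening in per cent of the stroke, from 0 (shut) to 100 (fully open), set as the call begins (- or left out, the last holds). The fingers move at their own pace and stop on an object; FORCE is the grip in N (left out, the last holds). Time passes only in rows, so rows that repeat a pose let the fingers close. It gives the time, the measured TCP pose, the force, the opening and the grip force at its end, in the units of the state.
- ctrl.sense(): the state, without advancing time (a new reading comes with each control period).
- snapshot(name): name is "scene" or "top" or "wrist"; returns a dict with "color" (420x560x3 uint8, red, green, blue), "range_z" (420x560 float32, m along the optical axis (not along the pixel's ray), 0 where there is no reading), "fov_y" (degrees; the focal length in pixels is half the picture's height over the tangent of half this angle, whatever the lens; pixels are square), "cx", "cy" (the principal point, pixels), "origin" and "orientation" of the camera in the world. Camera axes: x right, y down, z forward; pixel columns grow to the right and rows downward; lengths in m; the calibration is good to about 2 mm. The wrist camera is an equidistant fisheye: a pixel r from the principal point sees the ray r / f radians off the axis. A picture is of the moment at which its call begins.
- ctrl.finish_job(): hands the job in; it is judged then, once.
The state is a dict: "clock": time; "joint_pos": joint angles; "joint_velocities": joint speeds; "effort": joint torques, N m; "position": TCP position; "eef_rot": TCP orientation; "contact_force": force on the tool from outside, world axes, zero at the start; "moment": the same for the moment, N m; "opening": finger opening in m; "gripper_force": force on a finger pad.
Only numpy, scipy, OpenCV 4.12 (cv2) and the standard library are available. Lean on these libraries where they do the work, as an engineer would, in place of code of your own. Each camera call takes 0.05 s, during which the arm holds its last target. There are 200 camera calls.

## Working session

There is one attempt and no reset: what is moved stays moved. The work goes in short steps, Python scripts to look and compute and a shell command to move; the robot and the scene stay as the last step left them, time stands still between calls to the robot, and variables do not carry over. Pictures are saved under pics/ and viewed, at most 10 in all, crops included, and the job is handed in when it is done.

```bash
ls; mkdir -p pics
cat > h.py <<'E'
import numpy as np, cv2
from rig import ctrl, snapshot
def save(s,n): cv2.imwrite('pics/'+n,cv2.cvtColor(s['color'],cv2.COLOR_RGB2BGR))
def cloud(s):
    h,w=s['range_z'].shape; f=h/2/np.tan(np.radians(s['fov_y']/2))
    u,v=np.meshgrid(np.arange(w),np.arange(h)); z=s['range_z']
    P=np.stack([(u-s['cx'])/f*z,(v-s['cy'])/f*z,z],-1)
    return P@np.array(s['orientation']).T+np.array(s['origin'])
E
python3 - <<'E'
from h import *
a=snapshot('scene');b=snapshot('top')
for n,s in(('scene',a),('top',b)):
    save(s,n+'1.png');np.savez('/tmp/'+n,**s);print(n,s['fov_y'],s['cx'],s['cy'],s['origin'],np.round(s['orientation'],3).tolist())
s=ctrl.sense();print({k:np.round(v,3).tolist() for k,v in s.items()})
E
```

```text
pics
scene 54.378901581941435 278.70806813129195 200.60927790092578 [ 0.74683545 -0.91090541  0.56838006] [[0.95, 0.133, -0.283], [0.312, -0.448, 0.838], [-0.015, -0.884, -0.467]]
top 48.83704139131238 275.80983938477095 205.80064209994106 [ 0.28611819 -0.02716198  1.11760314] [[0.004, -0.983, 0.185], [-1.0, -0.009, -0.023], [0.025, -0.184, -0.983]]
{'clock': 0.1, 'joint_pos': [66.118, 26.834, -0.665, 91.873, 0.344, 61.388, -3.226], 'joint_velocities': [-0.073, -0.207, 0.084, -0.032, -0.019, 0.029, -0.127], 'effort': [0.001, -52.165, -0.013, -24.437, -0.057, 0.014, 0.0], 'position': [0.237, -0.605, 0.214], 'eef_rot': [[0.931, 0.365, -0.001], [0.365, -0.931, 0.001], [-0.0, -0.002, -1.0]], 'contact_force': [-0.455, 0.136, 0.15], 'moment': [-0.015, -0.003, 0.014], 'gripper_force': 0.0, 'opening': 0.092}
```

View pics/scene1.png

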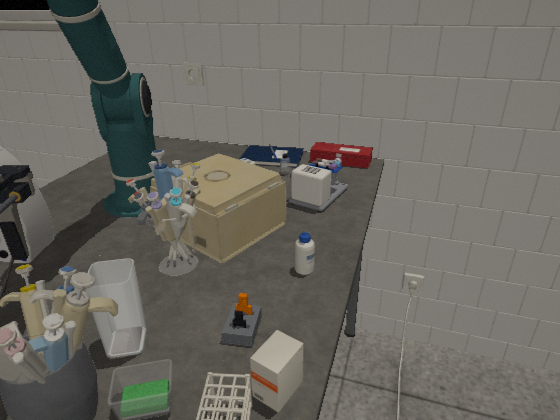

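View pics/top1.png

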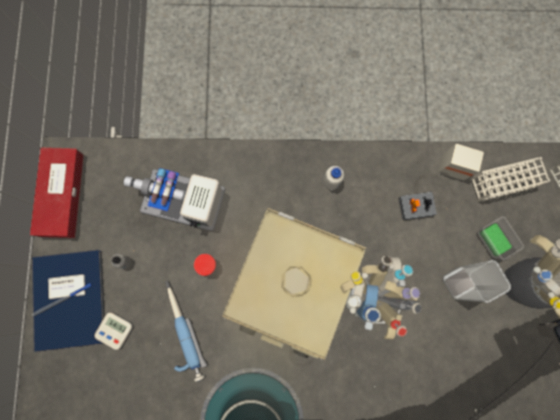

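The top view shows the holder at about (419,206) with the orange clip at (415,205). The rotator is at about (182,197), and its bare shaft end points left to about (127,182). A tall beige box sits between them at (297,282). Next I'll get metric positions.

Run:
```python
from h import *
b=dict(np.load('/tmp/top.npz'));a=dict(np.load('/tmp/scene.npz'))
for n,s in(('top',b),('scene',a)):
    C=cloud(s);hsv=cv2.cvtColor(s['color'],cv2.COLOR_RGB2HSV);H,S,V=cv2.split(hsv)
    m=(H>5)&(H<16)&(S>200)&(V>120)&(C[...,2]>0.01)&(C[...,2]<.2)
    m&=(C[...,0]>0.3)&(C[...,1]<-.1)
    k,l,st,c=cv2.connectedComponentsWithStats(m.astype(np.uint8))
    for i in range(1,k):
        if st[i,4]>8: p=C[l==i];print(n,'orange',st[i],np.round(p.mean(0),3),np.round(p.min(0),3),np.round(p.max(0),3))
    if n=='top':
        box=C[205:360,225:370].reshape(-1,3);box=box[box[:,2]>.1];print('box',box.min(0),box.max(0))
        R=(slice(155,240),slice(110,235))
        for lo,hi,t in((.1,.115,'motor'),(.083,.095,'pillar'),(.072,.083,'shafttop'),(.02,.05,'base')):
            q=C[R];q=q[(q[...,2]>lo)&(q[...,2]<hi)]
            if len(q)>5:print(t,len(q),np.round(cv2.minAreaRect((q[:,:2]*1000).astype(np.float32)),1) if 0 else cv2.minAreaRect((q[:,:2]*1000).astype(np.float32)))
        # holder
        q=C[180:230,395:445];q=q[(q[...,2]>.018)&(q[...,2]<.034)];print('holder',cv2.minAreaRect((q[:,:2]*1000).astype(np.float32)),np.median(q[:,2]))
        print(np.round(C[176:194:3,118:160:3,2]*1000).astype(int))
        for (u,v) in((335,178),(205,265),(118,260)):print(np.round(C[v,u],3))
s=b['color'];cv2.imwrite('pics/c.png',cv2.cvtColor(np.hstack([cv2.resize(s[160:240,110:230],None,fx=3.3,fy=3.3,interpolation=2),cv2.resize(s[165:245,385:465],None,fx=3.3,fy=3.3,interpolation=2)]),4))
```

```text
top orange [411 200   8  11  39] [ 0.492 -0.379  0.056] [ 0.481 -0.385  0.037] [ 0.506 -0.373  0.07 ]
box [ 0.15226853 -0.25006089  0.10001174] [0.46612429 0.05399344 1.11760314]
motor 1384 ((503.7806091308594, 156.91836547851562), (139.3999481201172, 99.36329650878906), 76.81391143798828)
pillar 594 ((500.1921081542969, 173.25244140625), (172.79156494140625, 106.0909194946289), 71.85923767089844)
shafttop 420 ((503.9252014160156, 194.70651245117188), (214.75535583496094, 112.3071517944336), 76.93049621582031)
base 117 ((507.0387268066406, 170.8839111328125), (169.55079650878906, 103.3610610961914), 75.71514892578125)
holder ((497.5692138671875, -398.007568359375), (56.67959213256836, 78.7952880859375), 7.898895740509033) 0.024954164505924137
[[ -1  -2  -2  75  -3   0   3   0   1   1  -1  14  17 100]
 [  0  -2  79  83  78  72  79  72  -5  85  83  75  14  98]
 [  0  -2  78  81  78  82  81  81  88  88  87  76  86 100]
 [  1  -4   0  73  69  76  78  78  88  87  85  82 100  97]
 [ -2   0  -1   0  -3   0   0  74  84  86  78  79 101  98]
 [  0  -4   2  -3   4  -2   0  -3  80  79  72  83 101 102]]
[ 0.548 -0.189  0.08 ]
[0.347 0.108 0.059]
[0.357 0.303 0.062]
scene orange [236 296  16  18 159] [ 0.498 -0.385  0.046] [ 0.483 -0.39   0.027] [ 0.51  -0.378  0.068]
scene orange [252 374  25  18  63] [ 0.592 -0.533  0.049] [ 0.57  -0.539  0.044] [ 0.612 -0.526  0.053]
```

View pics/c.png

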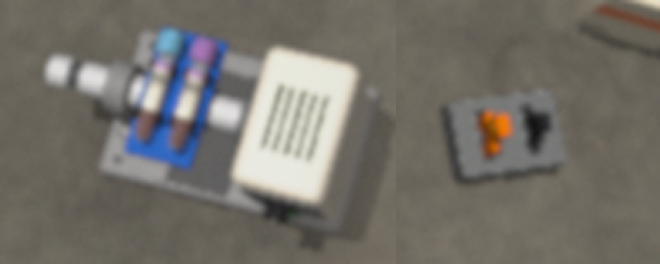

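```bash
cat >> h.py <<'E'
def plan(p,ang):
    """print shift (tool axes, mm) and turn about tool z to put TCP at p with tool y at ang deg (mod 180)"""
    s=ctrl.sense();R=np.array(s['eef_rot']);d=(np.array(p)-s['position'])*1000
    cur=np.degrees(np.arctan2(R[1,1],R[0,1]));t=(ang-cur+90)%180-90
    print('shift',np.round(R.T@d,1),'rz',round(-np.radians(t),4),'joints',np.round(s['joint_pos'],1))
E
python3 - <<'E'
from h import *
b=dict(np.load('/tmp/top.npz'));C=cloud(b);Z=C[...,2].copy();Z[b['range_z']==0]=0
for y in np.arange(-.7,.4,.1):
    print(round(y,1),[int(1000*max(0,Z[(abs(C[...,0]-x)<.05)&(abs(C[...,1]-y)<.05)].max(initial=0))) for x in np.arange(.1,.75,.1)])
# motor top: white big component
hsv=cv2.cvtColor(b['color'],cv2.COLOR_RGB2HSV);m=(hsv[...,1]<60)&(hsv[...,2]>150)&(Z>.09)&(Z<.12)
m[:,:170]=0;m[:,235:]=0;m[:150]=0;m[250:]=0
q=C[m];print('motor',cv2.minAreaRect((q[:,:2]*1000).astype(np.float32)),len(q))
m=(Z>.07)&(Z<.095)&(hsv[...,2]>0);m[:,:118]=0;m[:,150:]=0;m[:170]=0;m[200:]=0
q=C[m&(hsv[...,2]>140)];print('shaft',np.round(q.mean(0),3),len(q));xy=q[:,:2];w,v=np.linalg.eigh(np.cov(xy.T));print(v[:,1],np.ptp(xy@v[:,1]))
plan([.495,-.381,.16],7.9)
E
```

```text
-0.7 [8, 11, 144, 4, 71, 70, 4]
-0.6 [10, 254, 233, 247, 71, 72, 4]
-0.5 [7, 346, 164, 161, 70, 89, 3]
-0.4 [6, 6, 161, 7, 71, 5, 5]
-0.3 [6, 223, 226, 223, 5, 6, 4]
-0.2 [7, 265, 265, 159, 90, 98, 4]
-0.1 [90, 160, 161, 160, 145, 5, 5]
-0.0 [297, 159, 160, 159, 155, 8, 4]
0.1 [30, 155, 156, 108, 112, 6, 5]
0.2 [28, 31, 25, 13, 108, 104, 5]
0.3 [7, 22, 67, 73, 89, 18, 5]
motor ((500.74603271484375, 140.80345153808594), (106.7572021484375, 99.33360290527344), 76.55072021484375) 1258
shaft [0.531 0.268 0.08 ] 173
[0.30796914 0.95139635] 0.07433143322400065
shift [ 321.7 -114.    53.9] rz -1.3349 joints [66.1 26.8 -0.7 91.9  0.3 61.4 -3.2]
```

```bash
python3 -m jog '[[[0,0,-35],[0,0,0]],[[0,0,-70],[0,0,0]],[[0,0,-100],[0,0,-0.1]],[[35,-12,-100],[0,0,-0.22]],[[70,-25,-100],[0,0,-0.34]],[[105,-37,-100],[0,0,-0.46]],[[140,-50,-100],[0,0,-0.58]],[[175,-62,-100],[0,0,-0.7]],[[210,-75,-100],[0,0,-0.82]],[[245,-87,-100],[0,0,-0.94]],[[280,-99,-100],[0,0,-1.06]],[[322,-114,-90],[0,0,-1.18]]]' 100
python3 - <<'E'
from h import *
plan([.495,-.381,.15],7.9)
E
```

```text
clock: 1.1
position: [0.4937, -0.3838, 0.3069]
eef_rot: [[0.013, 1.0, 0.002], [1.0, -0.013, -0.002], [-0.002, 0.002, -1.0]]
contact_force: [0.3, 0.2, 0.3]
opening: 0.0918
gripper_force: 0.0
shift [  3.2   1.  156.8] rz -0.1504 joints [ 49.5  21.7 -19.7  88.5   7.6  71.   27.9]
```

```bash
python3 -m jog '[[[1,0,40],[0,0,-0.1]],[[2,1,80],[0,0,-0.15]],[[3,1,110],[0,0,-0.15]],[[3,1,142],[0,0,-0.15]],[[3,1,157],[0,0,-0.15]],[[3,1,157],[0,0,-0.15]],[[3,1,157],[0,0,-0.15]]]'
python3 - <<'E'
from h import *
s=snapshot('wrist');save(s,'w1.png');np.savez('/tmp/w1',**s);print(s['fov_y'],s['cx'],s['cy'],s['origin'],np.round(s['orientation'],3).tolist())
E
```

```text
clock: 1.68
position: [0.4932, -0.3808, 0.1477]
eef_rot: [[-0.133, 0.991, -0.001], [0.991, 0.133, 0.001], [0.002, -0.001, -1.0]]
contact_force: [0.2, 0.3, 0.7]
opening: 0.0923
gripper_force: 0.0
65.70646984690485 281.9113396989497 208.47251216793182 [ 0.48389205 -0.3073832   0.31905663] [[0.991, 0.127, 0.034], [0.132, -0.956, -0.261], [-0.001, 0.263, -0.965]]
```

View pics/w1.png

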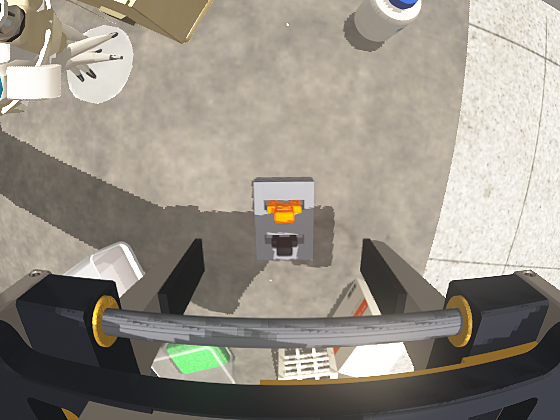

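The wrist view shows the orange tab at (284,211) and the black clip at (284,243). The finger pads are at about x=190 and x=372, so the tab is near the centre between them. Now I'll measure it with the fisheye model.

```bash
cat >> h.py <<'E'
def frays(s):
    h,w=s['range_z'].shape; f=h/2/np.tan(np.radians(s['fov_y']/2))
    u,v=np.meshgrid(np.arange(w)-s['cx'],np.arange(h)-s['cy']); r=np.hypot(u,v)+1e-9; t=r/f
    return np.stack([u/r*np.sin(t),v/r*np.sin(t),np.cos(t)],-1)
def fcloud(s):
    d=frays(s); return (d/d[...,2:]*s['range_z'][...,None])@np.array(s['orientation']).T+np.array(s['origin'])
def tool(P):
    s=ctrl.sense();return (P-np.array(s['position']))@np.array(s['eef_rot'])*1000
E
python3 - <<'E'
from h import *
s=dict(np.load('/tmp/w1.npz'));C=fcloud(s);H,S,V=cv2.split(cv2.cvtColor(s['color'],cv2.COLOR_RGB2HSV))
m=(H>3)&(H<22)&(S>180)&(V>120);m[:190]=0;m[235:]=0;m[:,:255]=0;m[:,315:]=0
q=C[m];T=tool(q)
for lo,hi in((.06,.072),(.038,.06),(.02,.038)):
    k=(q[:,2]>lo)&(q[:,2]<hi)
    if k.any():print(lo,k.sum(),'world',np.round(q[k].mean(0),4),'tool med',np.round((T[k].min(0)+T[k].max(0))/2,1),np.round(np.ptp(T[k],axis=0),1))
r=cv2.minAreaRect((T[q[:,2]>.06][:,:2]).astype(np.float32));print(r)
q=C[175:265,245:325].reshape(-1,3);T=tool(q);k=(q[:,2]>.02)&(q[:,2]<.032);print('holder',cv2.minAreaRect(T[k][:,:2].astype(np.float32)),np.median(q[k,2]))
v,u=np.nonzero(m&(C[...,2]>.06));print(u.min(),u.max(),v.min(),v.max())
E
```

```text
0.06 125 world [ 0.4942 -0.3804  0.0669] tool med [-0.3  0.4 83.8] [10.2 14.8 10.7]
0.038 154 world [ 0.4934 -0.3791  0.0471] tool med [  0.4   0.5 100.1] [ 8.6 28.4 21.8]
0.02 88 world [ 0.4965 -0.3807  0.0314] tool med [ -7.2   1.6 120.1] [20.2 29.6 17.9]
((33.977561950683594, -2.650385856628418), (14.653165817260742, 80.2169418334961), 84.39990997314453)
holder ((-17.85308265686035, 0.5254802703857422), (56.42913055419922, 78.27318572998047), 89.48251342773438) 0.027091075766655315
274 292 208 222
```

```bash
python3 -m jog '[[[0,0.5,35],[0,0,0]],[[0,0.5,65],[0,0,0]],[[0,0.5,85],[0,0,0]],[[0,0.5,95],[0,0,0]],[[0,0.5,101],[0,0,0]],[[0,0.5,101],[0,0,0]],[[0,0.5,101],[0,0,0]]]' && python3 -m jog '[[[0,0,0],[0,0,0]],[[0,0,0],[0,0,0]],[[0,0,0],[0,0,0]],[[0,0,0],[0,0,0]],[[0,0,0],[0,0,0]],[[0,0,0],[0,0,0]],[[0,0,0],[0,0,0]],[[0,0,0],[0,0,0]]]' 8 40
```

```text
clock: 2.32
position: [0.4951, -0.3817, 0.0491]
eef_rot: [[-0.132, 0.991, 0.002], [0.991, 0.132, -0.002], [-0.002, 0.002, -1.0]]
contact_force: [0.4, 0.0, -0.5]
opening: 0.0924
gripper_force: 0.0
clock: 2.98
position: [0.494, -0.381, 0.0474]
eef_rot: [[-0.133, 0.991, -0.0], [0.991, 0.133, -0.0], [0.0, -0.0, -1.0]]
contact_force: [-0.4, -0.8, 0.6]
opening: 0.0405
gripper_force: 0.0
```

```bash
python3 -m jog '[[[0,0,0],[0,0,0]],[[0,0,0],[0,0,0]],[[0,0,0],[0,0,0]],[[0,0,0],[0,0,0]],[[0,0,0],[0,0,0]],[[0,0,0],[0,0,0]],[[0,0,0],[0,0,0]]]' 8 40
```

```text
clock: 3.57
position: [0.494, -0.381, 0.0474]
eef_rot: [[-0.133, 0.991, -0.0], [0.991, 0.133, -0.0], [0.0, -0.0, -1.0]]
contact_force: [0.3, -0.1, 0.1]
opening: 0.0158
gripper_force: 40.0
```

```bash
python3 -m jog '[[[0,0,-10],[0,0,0]],[[0,0,-30],[0,0,0]],[[0,0,-65],[0,0,0]],[[0,0,-105],[0,0,0]],[[0,0,-145],[0,0,0]],[[0,0,-185],[0,0,0]],[[0,0,-225],[0,0,0]],[[0,0,-250],[0,0,0]],[[0,0,-250],[0,0,0]]]'
python3 - <<'E'
from h import *
plan([.532,.275,.297],-13.3)
E
```

```text
clock: 4.32
position: [0.4967, -0.3822, 0.3055]
eef_rot: [[-0.133, 0.991, 0.01], [0.991, 0.133, -0.007], [-0.009, 0.009, -1.0]]
contact_force: [1.3, -0.9, -0.6]
opening: 0.0156
gripper_force: 40.0
shift [646.8 122.1   3.9] rz 0.3652 joints [ 50.6  21.8 -21.5  88.7   8.4  70.4  35.3]
```

```bash
python3 -m jog '[[[20,4,0],[0,0,0]],[[55,10,0],[0,0,0.03]],[[93,18,0],[0,0,0.06]],[[131,25,0],[0,0,0.09]],[[169,32,0],[0,0,0.12]],[[207,39,0],[0,0,0.15]],[[245,46,0],[0,0,0.18]],[[283,53,0],[0,0,0.21]],[[321,61,0],[0,0,0.24]],[[359,68,0],[0,0,0.27]],[[397,75,0],[0,0,0.3]],[[435,82,0],[0,0,0.33]]]'
python3 - <<'E'
from h import *
plan([.532,.275,.25],-13.3)
E
```

```text
clock: 5.32
position: [0.5169, 0.0628, 0.2975]
eef_rot: [[0.197, 0.98, -0.0], [0.98, -0.197, -0.001], [-0.001, 0.0, -1.0]]
contact_force: [0.5, -0.3, -1.3]
opening: 0.0156
gripper_force: 40.0
shift [211.  -27.1  47.4] rz 0.0336 joints [ 18.3  12.9 -33.5 102.5   7.7  66.9 -29. ]
```

```bash
python3 -m jog '[[[36,-5,0],[0,0,0.01]],[[72,-10,0],[0,0,0.03]],[[108,-15,5],[0,0,0.034]],[[144,-19,15],[0,0,0.034]],[[180,-24,30],[0,0,0.034]],[[200,-26,47],[0,0,0.034]],[[211,-27,47],[0,0,0.034]],[[211,-27,47],[0,0,0.034]],[[211,-27,47],[0,0,0.034]]]'
python3 - <<'E'
from h import *
s=snapshot('wrist');save(s,'w2.png');np.savez('/tmp/w2',**s);print(s['origin'],np.round(s['orientation'],3).tolist())
E
```

```text
clock: 6.07
position: [0.5327, 0.2726, 0.2509]
eef_rot: [[0.229, 0.973, 0.0], [0.973, -0.229, -0.001], [-0.001, 0.0, -1.0]]
contact_force: [0.1, 0.6, 0.1]
opening: 0.0154
gripper_force: 40.0
[0.55010629 0.34500617 0.4221114 ] [[0.973, -0.222, -0.06], [-0.23, -0.938, -0.258], [0.001, 0.265, -0.964]]
```

View pics/w2.png

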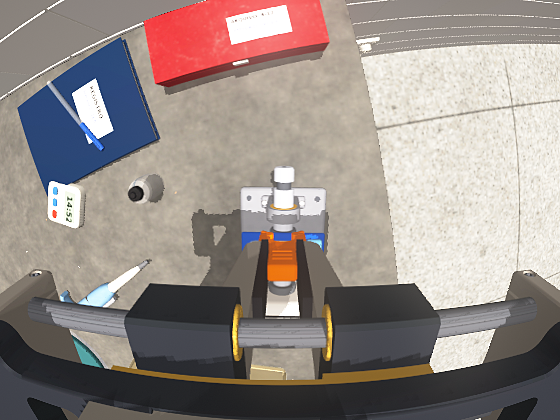

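The wrist view shows the shaft's bare end at about (284,175) and the groove as a dark gap near row 186. The pillar is at about (283,210), and the held clip is at (283,258). I'll extract the groove, axis and pillar in tool coordinates.

Run:
```python
from h import *
s=dict(np.load('/tmp/w2.npz'));C=fcloud(s);T=tool(C);g=cv2.cvtColor(s['color'],cv2.COLOR_RGB2GRAY)
for r in range(160,226):
    zz=C[r,262:306,2];k=(zz>.055)&(zz<.1)
    if k.any():
        i=np.nonzero(k)[0]+262;x=C[r,283]
        print(r,i.min(),i.max(),'ymid %.1f'%(T[r,i.min(),1]/2+T[r,i.max(),1]/2),'x,z %.1f %.1f'%(T[r,284,0],C[r,284,2]*1000),g[r,284])
H,S,V=cv2.split(cv2.cvtColor(s['color'],cv2.COLOR_RGB2HSV))
m=(H>3)&(H<22)&(S>180)&(V>100);m[:225]=0;m[295:]=0;m[:,:255]=0;m[:,315:]=0
t=T[m];
for a in range(-10,50,5):
    k=(t[:,2]>=a)&(t[:,2]<a+5)
    if k.any():print('clip z',a,k.sum(),np.round(t[k].min(0),1),np.round(t[k].max(0),1))
```

```text
166 275 291 ymid 0.9 x,z 26.8 72.2 132
167 274 292 ymid 0.9 x,z 26.3 76.7 162
168 273 293 ymid 0.9 x,z 25.9 81.3 255
169 273 293 ymid 0.8 x,z 24.7 80.9 255
170 273 293 ymid 0.9 x,z 23.7 81.3 255
171 273 293 ymid 0.8 x,z 22.8 81.9 255
172 273 293 ymid 0.8 x,z 21.6 81.4 255
173 273 293 ymid 0.9 x,z 20.6 81.6 255
174 273 293 ymid 0.9 x,z 19.7 82.9 255
175 273 293 ymid 0.9 x,z 18.3 81.0 255
176 273 293 ymid 0.9 x,z 17.6 82.9 255
177 273 293 ymid 0.9 x,z 16.4 82.5 255
178 273 293 ymid 0.9 x,z 15.0 80.7 255
179 273 292 ymid 0.3 x,z 14.2 82.1 255
180 273 292 ymid 0.3 x,z 12.8 80.6 255
181 276 291 ymid 1.4 x,z 12.0 81.8 255
182 276 290 ymid 0.9 x,z 10.5 79.6 255
183 276 290 ymid 0.9 x,z 9.3 79.2 123
184 276 290 ymid 0.9 x,z 7.8 77.2 152
185 276 290 ymid 0.9 x,z 7.0 78.9 153
186 276 290 ymid 0.9 x,z 6.1 79.8 153
187 274 290 ymid -0.3 x,z 5.0 79.4 154
188 273 292 ymid 0.4 x,z 3.8 79.0 151
189 273 292 ymid 0.3 x,z 3.0 80.6 141
190 273 292 ymid 0.3 x,z 1.9 80.7 222
191 273 292 ymid 0.4 x,z 1.2 82.6 255
192 273 292 ymid 0.4 x,z 0.0 82.0 255
193 273 292 ymid 0.4 x,z -1.0 82.2 255
194 273 292 ymid 
[... 1043 characters left out ...]
z -28.8 90.3 155
221 268 297 ymid 0.4 x,z -29.6 91.2 154
222 270 295 ymid 0.4 x,z -30.9 90.6 152
223 273 292 ymid 0.2 x,z -32.7 88.7 148
224 273 291 ymid -0.2 x,z -36.2 81.4 177
225 273 291 ymid -0.1 x,z -37.0 82.4 230
clip z -10 101 [ 2.9 -7.8 -9.9] [ 5.2  7.  -5.1]
clip z -5 92 [ 3.2 -7.5 -4.9] [ 5.3  7.2 -0. ]
clip z 0 42 [ 2.7 -7.7  0.1] [4.9 7.4 4.8]
clip z 5 71 [ 2.2 -7.9  5.3] [ 3.2  7.6 10. ]
clip z 10 76 [ 2.1 -8.1 10. ] [ 3.2  7.7 15. ]
clip z 15 53 [  2.4 -14.6  15. ] [ 3.2 14.2 19.7]
clip z 20 44 [  2.  -14.8  20.1] [ 3.2 13.9 24.8]
clip z 25 79 [ -0.8 -14.5  25.2] [ 3.2 14.2 30. ]
clip z 30 53 [ -0.3 -14.3  30. ] [ 3.2 13.7 35. ]
clip z 35 10 [  1.7 -13.7  35.1] [ 2.9 14.  36.4]
```

```bash
python3 -m jog '[[[4,0.5,20],[0,0,0]],[[8,0.9,55],[0,0,0]],[[8,0.9,85],[0,0,0]],[[8,0.9,105],[0,0,0]],[[8,0.9,114],[0,0,0]],[[8,0.9,114],[0,0,0]],[[8,0.9,114],[0,0,0]],[[8,0.9,114],[0,0,0]]]'
python3 - <<'E'
from h import *
s=snapshot('wrist');np.savez('/tmp/w3',**s);C=fcloud(s);T=tool(C);g=cv2.cvtColor(s['color'],cv2.COLOR_RGB2GRAY)
cv2.imwrite('pics/w3.png',cv2.cvtColor(cv2.resize(s['color'][160:300,190:376],None,fx=4,fy=4,interpolation=1),4))
for r in range(150,290,2):
    zz=C[r,250:316,2];k=(zz>.055)&(zz<.1)
    if k.any():
        i=np.nonzero(k)[0]+250
        print(r,i.min(),i.max(),'ymid %.1f'%(T[r,i.min(),1]/2+T[r,i.max(),1]/2),'x,z %.1f %.1f'%(T[r,284,0],C[r,284,2]*1000),g[r,284])
H,S,V=cv2.split(cv2.cvtColor(s['color'],cv2.COLOR_RGB2HSV))
m=(H>3)&(H<22)&(S>180)&(V>100);m[:225]=0;m[295:]=0;m[:,:255]=0;m[:,315:]=0
t=T[m]
for a in range(0,40,10):
    k=(t[:,2]>=a)&(t[:,2]<a+10)
    if k.any():print('clip z',a,k.sum(),np.round(t[k].min(0),1),np.round(t[k].max(0),1),np.median(t[k,0]))
E
```

```text
clock: 6.78
position: [0.5366, 0.2809, 0.1386]
eef_rot: [[0.23, 0.973, 0.003], [0.973, -0.23, 0.001], [0.002, 0.003, -1.0]]
contact_force: [-0.2, 0.6, 0.8]
opening: 0.0157
gripper_force: 40.0
198 270 292 ymid -0.0 x,z 16.0 67.7 190
200 268 294 ymid 0.0 x,z 15.9 73.5 201
202 267 295 ymid 0.0 x,z 16.0 79.9 251
204 267 295 ymid -0.0 x,z 15.0 81.8 255
206 267 295 ymid -0.0 x,z 13.3 81.3 255
208 267 295 ymid 0.0 x,z 11.7 81.0 255
210 267 295 ymid -0.0 x,z 10.6 82.2 255
212 267 295 ymid -0.0 x,z 8.8 81.5 255
214 267 295 ymid -0.0 x,z 7.3 81.4 255
216 267 295 ymid 0.1 x,z 6.0 82.2 255
218 267 295 ymid 0.0 x,z 4.2 81.4 255
220 269 294 ymid 0.4 x,z 2.7 81.6 255
222 271 291 ymid -0.0 x,z 1.4 82.1 255
224 271 291 ymid 0.0 x,z -1.2 78.9 149
226 271 291 ymid -0.0 x,z -2.9 78.5 92
228 268 293 ymid -0.4 x,z -4.7 77.8 99
230 267 294 ymid -0.4 x,z -5.6 80.0 98
232 272 291 ymid 0.4 x,z -7.3 79.7 93
234 273 290 ymid 0.4 x,z -7.9 82.4 201
236 273 290 ymid 0.4 x,z -9.7 81.7 223
238 273 290 ymid 0.4 x,z -11.5 81.3 222
240 273 290 ymid 0.4 x,z -12.9 81.8 227
282 269 295 ymid 0.8 x,z -48.8 81.4 224
284 268 296 ymid 0.7 x,z -50.0 82.4 217
286 268 296 ymid 0.7 x,z -52.5 81.2 220
288 268 296 ymid 0.7 x,z -53.5 82.7 151
clip z 0 113 [ 1.4 -7.1  0. ] [3.8 8.4 9.9] 2.024637191256821
clip z 10 126 [  1.2 -13.6  10.1] [ 2.6 15.  19.9] 1.865190573923425
clip z 20 130 [ -1.9 -13.9  20.1] [ 2.5 15.2 30. ] 1.7523876750121117
clip z 30 55 [  0.7 -13.5  30.1] [ 2.3 14.8 36.2] 1.7760701306288047
```

View pics/w3.png

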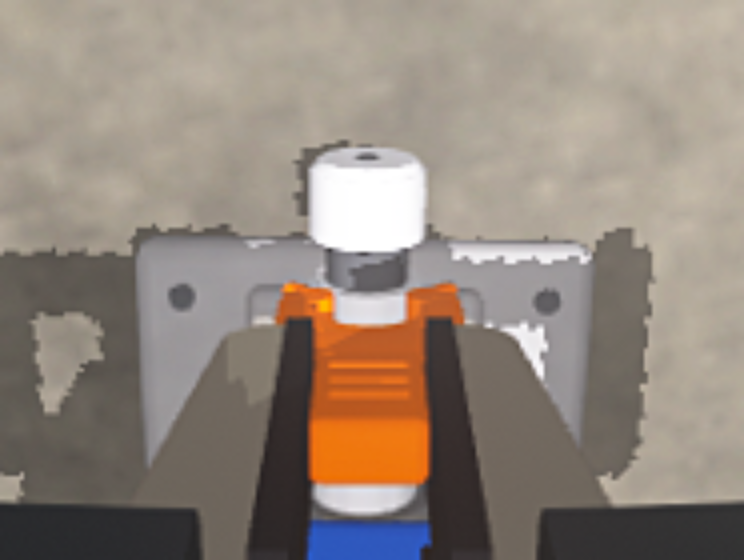

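The close view shows the shaft end face at the top, the groove as a dark band, and the clip about 1.5 mm too far out. I'll make a small correction and re-measure after it settles.

```bash
cat > m.py <<'E'
from h import *
acc=[]
for _ in range(4):
    s=snapshot('wrist');C=fcloud(s);T=tool(C)
    H,S,V=cv2.split(cv2.cvtColor(s['color'],cv2.COLOR_RGB2HSV))
    sh=(C[...,2]>.076)&(C[...,2]<.0845)&(S<60)&(V>150);sh[:,:262]=0;sh[:,300:]=0;sh[:150]=0
    t=T[sh];t=t[(t[:,0]>-25)&(abs(t[:,1])<10)];end=np.percentile(t[:,0],99.5)
    k=t[:,0]>end-13;yc=(t[k,1].min()+t[k,1].max())/2
    m=(H>3)&(H<22)&(S>180)&(V>100);m[:,:250]=0;m[:,320:]=0;c=T[m];c=c[abs(c[:,0])<15]
    b=c[(c[:,2]>12)&(c[:,2]<30)&(c[:,0]>-1)];tb=c[(c[:,2]>-15)&(c[:,2]<4)]
    acc.append([end,yc,np.median(b[:,0]),(b[:,1].min()+b[:,1].max())/2,np.median(tb[:,0]) if len(tb) else np.nan])
a=np.mean(acc,0);print('end %.2f yshaft %.2f | body front %.2f ybody %.2f tabfront %.2f'%tuple(a),'=> need dx %.2f (body) %.2f (tab) dy %.2f'%(a[0]-19.5-(a[2]-3.5),a[0]-19.5-(a[4]-5),a[1]-a[3]),np.round(np.std(acc,0),2))
q=ctrl.sense();print(np.round(q['position'],4),np.round(q['contact_force'],1))
E
python3 -m jog '[[[-1.3,-0.6,0],[0,0,0]],[[-1.3,-0.6,0],[0,0,0]],[[-1.3,-0.6,0],[0,0,0]],[[-1.3,-0.6,0],[0,0,0]]]'; python3 m.py
```

```text
clock: 7.17
position: [0.5345, 0.2797, 0.1368]
eef_rot: [[0.229, 0.973, 0.001], [0.973, -0.229, 0.0], [0.0, 0.001, -1.0]]
contact_force: [-0.2, -0.4, -0.7]
opening: 0.0155
gripper_force: 40.0
end 18.17 yshaft 0.86 | body front 1.97 ybody 0.57 tabfront 3.65 => need dx 0.19 (body) 0.02 (tab) dy 0.29 [0.05 0.13 0.01 0.04 0.02]
[0.5343 0.2797 0.1364] [-0.4 -0.2 -0.4]
```

```bash
python3 -m jog '[[[0.1,0.2,8],[0,0,0]],[[0.1,0.2,14],[0,0,0]],[[0.1,0.2,18],[0,0,0]],[[0.1,0.2,21],[0,0,0]],[[0.1,0.2,23],[0,0,0]],[[0.1,0.2,25],[0,0,0]],[[0.1,0.2,26],[0,0,0]],[[0.1,0.2,26],[0,0,0]],[[0.1,0.2,26],[0,0,0]]]'; python3 m.py
```

```text
clock: 8.12
position: [0.5346, 0.2798, 0.1105]
eef_rot: [[0.229, 0.973, 0.0], [0.973, -0.229, 0.0], [0.0, 0.0, -1.0]]
contact_force: [0.1, 0.2, -0.5]
opening: 0.0153
gripper_force: 40.0
end 18.10 yshaft 0.75 | body front 1.99 ybody 0.46 tabfront 3.62 => need dx 0.11 (body) -0.03 (tab) dy 0.30 [0.09 0.15 0.03 0.05 0.03]
[0.5346 0.2798 0.1106] [ 1.1 -0.1 -0.2]
```

No contact at a bore height of about 84.6 mm, which is below the 87 mm stop of the plain shaft. So the jaws are over the groove, and I'll press slowly.

```bash
python3 -m jog '[[[0,0.2,1],[0,0,0]],[[0,0.2,2],[0,0,0]],[[0,0.2,3],[0,0,0]],[[0,0.2,4],[0,0,0]],[[0,0.2,4],[0,0,0]],[[0,0.2,4],[0,0,0]]]'; python3 -m jog '[[[0,0,0.7],[0,0,0]],[[0,0,1.4],[0,0,0]],[[0,0,2],[0,0,0]],[[0,0,2],[0,0,0]],[[0,0,2],[0,0,0]]]'
```

```text
clock: 8.82
position: [0.5357, 0.2801, 0.1075]
eef_rot: [[0.229, 0.973, 0.002], [0.973, -0.229, 0.001], [0.001, 0.002, -1.0]]
contact_force: [1.1, -1.4, 6.0]
opening: 0.0157
gripper_force: 40.0
clock: 9.23
position: [0.5357, 0.2801, 0.1056]
eef_rot: [[0.229, 0.973, 0.002], [0.973, -0.229, 0.001], [0.001, 0.002, -1.0]]
contact_force: [0.2, -1.5, 6.6]
opening: 0.0154
gripper_force: 40.0
```

```bash
python3 -m jog '[[[0,0,0.7],[0,0,0]],[[0,0,1.4],[0,0,0]],[[0,0,2],[0,0,0]],[[0,0,2.5],[0,0,0]],[[0,0,2.5],[0,0,0]]]'; python3 -m jog '[[[0,0,0.7],[0,0,0]],[[0,0,1.4],[0,0,0]],[[0,0,2],[0,0,0]],[[0,0,2.5],[0,0,0]],[[0,0,2.5],[0,0,0]]]'
```

```text
clock: 9.65
position: [0.5355, 0.2798, 0.1024]
eef_rot: [[0.229, 0.973, 0.002], [0.973, -0.229, 0.0], [0.001, 0.001, -1.0]]
contact_force: [1.3, -0.3, 2.0]
opening: 0.0156
gripper_force: 40.0
clock: 10.07
position: [0.5348, 0.2794, 0.0987]
eef_rot: [[0.229, 0.973, -0.0], [0.973, -0.229, -0.0], [-0.0, -0.0, -1.0]]
contact_force: [3.2, -0.3, -4.3]
opening: 0.0154
gripper_force: 40.0
```

```bash
python3 -m jog '[[[0,0,0.7],[0,0,0]],[[0,0,1.4],[0,0,0]],[[0,0,2],[0,0,0]],[[0,0,2],[0,0,0]],[[0,0,2],[0,0,0]]]'; python3 -m jog '[[[0,0,0.7],[0,0,0]],[[0,0,1],[0,0,0]],[[0,0,1],[0,0,0]],[[0,0,1],[0,0,0]]]'; python3 m.py
```

```text
clock: 10.48
position: [0.5349, 0.2793, 0.0971]
eef_rot: [[0.229, 0.973, -0.0], [0.973, -0.229, -0.001], [-0.001, 0.0, -1.0]]
contact_force: [4.5, -1.2, -5.3]
opening: 0.0156
gripper_force: 40.0
clock: 10.82
position: [0.5351, 0.2794, 0.0965]
eef_rot: [[0.229, 0.973, 0.0], [0.973, -0.229, -0.0], [-0.0, 0.001, -1.0]]
contact_force: [4.9, -1.4, -3.5]
opening: 0.0156
gripper_force: 40.0
end 18.32 yshaft 0.51 | body front 1.94 ybody 0.93 tabfront 3.61 => need dx 0.38 (body) 0.21 (tab) dy -0.42 [0.04 0.02 0.02 0.03 0.01]
[0.535  0.2795 0.0965] [ 5.3 -1.1 -3.6]
```

```bash
python3 -m jog '[[[0,0.5,0.5],[0,0,0]],[[0,0.5,1],[0,0,0]],[[0,0.5,1],[0,0,0]],[[0,0.5,1],[0,0,0]]]'; python3 -m jog '[[[0,0.3,0.5],[0,0,0]],[[0,0.3,1],[0,0,0]],[[0,0.3,1],[0,0,0]]]'
```

```text
clock: 11.35
position: [0.5353, 0.2798, 0.0956]
eef_rot: [[0.229, 0.973, 0.0], [0.973, -0.229, 0.0], [0.0, 0.0, -1.0]]
contact_force: [3.9, -0.6, -2.1]
opening: 0.0157
gripper_force: 40.0
clock: 11.6
position: [0.5354, 0.2799, 0.0953]
eef_rot: [[0.229, 0.973, 0.0], [0.973, -0.229, -0.0], [-0.0, 0.0, -1.0]]
contact_force: [2.4, -3.6, 5.0]
opening: 0.0158
gripper_force: 40.0
```

```bash
python3 -m jog '[[[0,0,0.5],[0,0,0]],[[0,0,1],[0,0,0]],[[0,0,1],[0,0,0]],[[0,0,1],[0,0,0]]]'; python3 -m jog '[[[0,0,-0.5],[0,0,0]],[[0,0,-1.2],[0,0,0]],[[0,0,-1.2],[0,0,0]],[[0,0,-1.2],[0,0,0]]]'
```

```text
clock: 11.93
position: [0.5355, 0.2799, 0.0952]
eef_rot: [[0.229, 0.973, 0.001], [0.973, -0.229, -0.0], [-0.0, 0.001, -1.0]]
contact_force: [0.5, -2.9, 11.1]
opening: 0.0156
gripper_force: 40.0
clock: 12.27
position: [0.5354, 0.2798, 0.0953]
eef_rot: [[0.229, 0.973, 0.0], [0.973, -0.229, 0.0], [0.0, 0.0, -1.0]]
contact_force: [1.8, -2.2, 6.9]
opening: 0.0154
gripper_force: 40.0
```

```bash
python3 -m jog '[[[0,0,0],[0,0,0]],[[0,0,0],[0,0,0]],[[0,0,0],[0,0,0]],[[0,0,0],[0,0,0]],[[0,0,0],[0,0,0]],[[0,0,0],[0,0,0]],[[0,0,-5],[0,0,0]],[[0,0,-20],[0,0,0]],[[0,0,-45],[0,0,0]],[[30,0,-50],[0,0,0]],[[50,0,-50],[0,0,0]],[[50,0,-50],[0,0,0]]]' 50; python3 -m jog '[[[0,0,0],[0,0,0]],[[0,0,0],[0,0,0]],[[0,0,0],[0,0,0]]]' 0 40;  python3 - <<'E'
from h import *
s=snapshot('wrist');np.savez('/tmp/w4',**s);C=fcloud(s);T=tool(C)
cv2.imwrite('pics/w4.png',cv2.cvtColor(cv2.resize(s['color'][170:350,180:380],None,fx=3,fy=3,interpolation=1),4))
H,S,V=cv2.split(cv2.cvtColor(s['color'],cv2.COLOR_RGB2HSV))
m=(H>3)&(H<22)&(S>180)&(V>100)&(C[...,2]>.05)&(C[...,2]<.13);q=C[m];t=T[m];print('clip',len(q),np.round(t.min(0),1),np.round(t.max(0),1),'top z',np.percentile(q[:,2],98))
print(np.round(ctrl.sense()['position'],4))
E
```

```text
clock: 13.27
position: [0.5469, 0.3332, 0.1463]
eef_rot: [[0.225, 0.974, 0.002], [0.974, -0.225, 0.005], [0.005, 0.001, -1.0]]
contact_force: [-1.3, 0.1, 0.4]
opening: 0.0457
gripper_force: 0.0
clock: 13.52
position: [0.5469, 0.3268, 0.1442]
eef_rot: [[0.23, 0.973, -0.001], [0.973, -0.23, -0.001], [-0.001, -0.0, -1.0]]
contact_force: [-0.0, -0.4, -0.3]
opening: 0.0284
gripper_force: 0.0
clip 1039 [-75.4 -16.   25.2] [-43.4  15.2  91.1] top z 0.11845476149013706
[0.547  0.3268 0.1443]
```

View pics/w4.png

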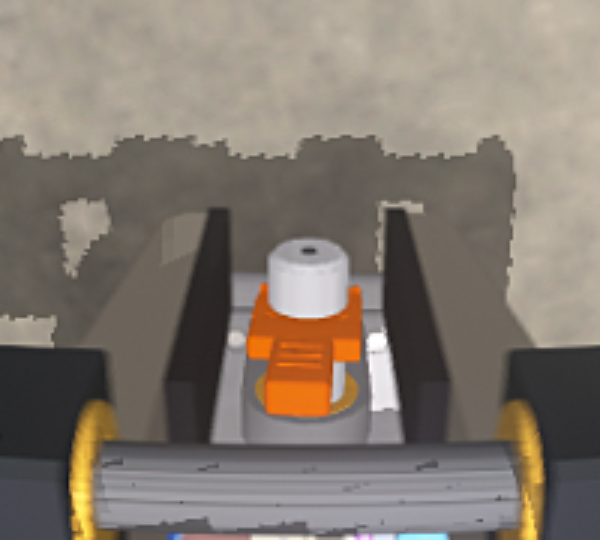

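The clip sits in the groove with its top at 118 mm (117 expected when home), leaning by a few degrees about the shaft. The shaft end face is at about (308,275) in the crop. Next I'll close the fingers and go down outside the shaft end.

```bash
python3 -c "
from h import *
s=dict(np.load('/tmp/w4.npz'));C=fcloud(s);T=tool(C)
H,S,V=cv2.split(cv2.cvtColor(s['color'],cv2.COLOR_RGB2HSV))
m=(H>3)&(H<22)&(S>180)&(V>100)
for a,b in((.108,.12),(.1,.108),(.094,.1),(.08,.092)):
    k=m&(C[...,2]>a)&(C[...,2]<b);t=T[k];print(a,k.sum(),np.round(np.percentile(t[:,1],[2,98]),1),np.round(np.percentile(t[:,0],[2,98]),1))
"; python3 -m jog '[[[0,0,5],[0,0,0]],[[0,0,15],[0,0,0]],[[0,0,30],[0,0,0]],[[0,0,50],[0,0,0]],[[0,0,70],[0,0,0]],[[0,0,80],[0,0,0]],[[0,0,82],[0,0,0]],[[0,0,82],[0,0,0]],[[0,0,82],[0,0,0]]]'
```

```text
0.108 382 [-9.5  5.5] [-53.6 -44. ]
0.1 105 [-8.5  6.4] [-46.1 -43.7]
0.094 72 [-8.  11.7] [-49.4 -44.4]
0.08 266 [-14.6  13.6] [-51.7 -45.8]
clock: 14.32
position: [0.5473, 0.3286, 0.0633]
eef_rot: [[0.229, 0.973, 0.001], [0.973, -0.229, 0.001], [0.001, 0.001, -1.0]]
contact_force: [-0.3, 0.0, -0.1]
opening: 0.0003
gripper_force: 0.0
```

```bash
python3 -m jog '[[[-5,0,0],[0,0,0]],[[-10,0,0],[0,0,0]],[[-14,0,0],[0,0,0]],[[-16,0,0],[0,0,0]],[[-18,0,0],[0,0,0]],[[-19,0,0],[0,0,0]],[[-20,0,0],[0,0,0]],[[-21,0,0],[0,0,0]],[[-22,0,0],[0,0,0]],[[-23,0,0],[0,0,0]],[[-23,0,0],[0,0,0]]]'; python3 -m jog '[[[-1,0,0],[0,0,0]],[[-2,0,0],[0,0,0]],[[-3,0,0],[0,0,0]],[[-4,0,0],[0,0,0]],[[-5,0,0],[0,0,0]],[[-6,0,0],[0,0,0]],[[-7,0,0],[0,0,0]],[[-8,0,0],[0,0,0]],[[-8,0,0],[0,0,0]]]'
```

```text
clock: 15.23
position: [0.5419, 0.307, 0.0627]
eef_rot: [[0.229, 0.974, 0.001], [0.974, -0.229, 0.002], [0.002, 0.0, -1.0]]
contact_force: [1.4, 3.1, -2.8]
opening: 0.0003
gripper_force: 1.8
clock: 15.98
position: [0.5405, 0.3013, 0.0629]
eef_rot: [[0.228, 0.974, 0.002], [0.974, -0.228, 0.006], [0.006, 0.001, -1.0]]
contact_force: [3.4, 7.9, -6.5]
opening: 0.0007
gripper_force: 4.2
```

```bash
python3 -m jog '[[[-1,0,0],[0,0,0]],[[-2,0,0],[0,0,0]],[[-3,0,0],[0,0,0]],[[-4,0,0],[0,0,0]],[[-5,0,0],[0,0,0]],[[-6,0,0],[0,0,0]],[[-7,0,0],[0,0,0]],[[-8,0,0],[0,0,0]],[[-9,0,0],[0,0,0]],[[-10,0,0],[0,0,0]],[[-10,0,0],[0,0,0]]]'; python3 -m jog '[[[-0.5,0,0],[0,0,0]],[[-1,0,0],[0,0,0]],[[-1.5,0,0],[0,0,0]],[[-2,0,0],[0,0,0]],[[-2.5,0,0],[0,0,0]],[[-2.5,0,0],[0,0,0]]]'
```

```text
clock: 16.9
position: [0.538, 0.2917, 0.0629]
eef_rot: [[0.227, 0.974, 0.002], [0.974, -0.227, 0.006], [0.006, 0.001, -1.0]]
contact_force: [3.0, 6.9, -6.4]
opening: 0.0001
gripper_force: 4.2
clock: 17.4
position: [0.5375, 0.2894, 0.0629]
eef_rot: [[0.227, 0.974, 0.002], [0.974, -0.227, 0.006], [0.006, 0.001, -1.0]]
contact_force: [3.6, 7.9, -6.4]
opening: 0.0003
gripper_force: 4.4
```

```bash
for i in 1 2; do :; done; python3 -m jog '[[[-0.5,0,0],[0,0,0]],[[-1,0,0],[0,0,0]],[[-1.5,0,0],[0,0,0]],[[-2,0,0],[0,0,0]],[[-2,0,0],[0,0,0]]]'; python3 -m jog '[[[-0.5,0,0],[0,0,0]],[[-1,0,0],[0,0,0]],[[-1,0,0],[0,0,0]]]';  python3 -m jog '[[[-0.3,0,0],[0,0,0]],[[-0.6,0,0],[0,0,0]],[[-0.6,0,0],[0,0,0]]]'
```

```text
clock: 17.82
position: [0.537, 0.2875, 0.0629]
eef_rot: [[0.227, 0.974, 0.002], [0.974, -0.227, 0.006], [0.006, 0.001, -1.0]]
contact_force: [3.1, 8.4, -5.3]
opening: 0.0003
gripper_force: 4.4
clock: 18.07
position: [0.5367, 0.2865, 0.0629]
eef_rot: [[0.227, 0.974, 0.002], [0.974, -0.227, 0.006], [0.006, 0.001, -1.0]]
contact_force: [3.0, 8.9, -6.1]
opening: 0.0004
gripper_force: 4.4
clock: 18.32
position: [0.5366, 0.2861, 0.0629]
eef_rot: [[0.227, 0.974, 0.002], [0.974, -0.227, 0.006], [0.007, 0.001, -1.0]]
contact_force: [3.7, 8.4, -5.9]
opening: 0.0006
gripper_force: 4.6
```

```bash
python3 -m jog '[[[-0.4,0,0],[0,0,0]],[[-0.8,0,0],[0,0,0]],[[-0.8,0,0],[0,0,0]]]'; python3 -m jog '[[[-0.4,0,0],[0,0,0]],[[-0.8,0,0],[0,0,0]],[[-0.8,0,0],[0,0,0]]]'
```

```text
clock: 18.57
position: [0.5365, 0.2857, 0.0629]
eef_rot: [[0.227, 0.974, 0.003], [0.974, -0.227, 0.007], [0.007, 0.001, -1.0]]
contact_force: [4.5, 10.0, -7.1]
opening: 0.0001
gripper_force: 5.0
clock: 18.82
position: [0.5365, 0.2857, 0.0629]
eef_rot: [[0.227, 0.974, 0.003], [0.974, -0.227, 0.008], [0.009, 0.001, -1.0]]
contact_force: [4.2, 10.5, -8.3]
opening: 0.0004
gripper_force: 5.8
```

```bash
python3 -m jog '[[[-0.5,0,0],[0,0,0]],[[-1,0,0],[0,0,0]],[[-1.3,0,0],[0,0,0]],[[-1.3,0,0],[0,0,0]]]'; python3 -m jog '[[[3,0,0],[0,0,0]],[[8,0,0],[0,0,0]],[[20,0,0],[0,0,0]],[[45,0,0],[0,0,0]],[[60,0,-10],[0,0,0]],[[60,0,-40],[0,0,0]],[[60,0,-80],[0,0,0]],[[50,0,-100],[0,0,0]],[[40,0,-110],[0,0,0]],[[30,0,-110],[0,0,0]],[[30,0,-110],[0,0,0]],[[30,0,-110],[0,0,0]]]' 60;  python3 - <<'E'
from h import *
s=snapshot('wrist');np.savez('/tmp/w5',**s);C=fcloud(s);T=tool(C)
cv2.imwrite('pics/w5.png',cv2.cvtColor(cv2.resize(s['color'][170:350,180:380],None,fx=3,fy=3,interpolation=1),4))
g=cv2.cvtColor(s['color'],6);H,S,V=cv2.split(cv2.cvtColor(s['color'],cv2.COLOR_RGB2HSV))
m=(H>3)&(H<22)&(S>180)&(V>100)
for r in range(190,330,3):print(r,np.round(T[r,283],1),int(C[r,283,2]*1000),s['color'][r,283])
for a,b in((.108,.12),(.1,.108),(.08,.092)):
    k=m&(C[...,2]>a)&(C[...,2]<b);t=T[k];print(a,k.sum(),np.round(np.percentile(t[:,1],[2,98]),1),np.round(np.percentile(t[:,0],[2,98]),1)) if k.any() else 0
E
```

```text
clock: 19.15
position: [0.5365, 0.2856, 0.063]
eef_rot: [[0.226, 0.974, 0.004], [0.974, -0.226, 0.01], [0.011, 0.002, -1.0]]
contact_force: [5.2, 12.6, -10.8]
opening: 0.0004
gripper_force: 7.1
clock: 20.15
position: [0.5418, 0.3068, 0.1708]
eef_rot: [[0.231, 0.973, -0.003], [0.973, -0.231, -0.002], [-0.003, -0.002, -1.0]]
contact_force: [-0.7, -0.3, -0.2]
opening: 0.055
gripper_force: 0.0
190 [  0.6   2.1 169.1] 1 [173 164 151]
193 [ -2.5   2.1 168.1] 2 [173 165 149]
196 [ -6.2   2.1 169.8] 0 [169 161 146]
199 [ -9.4   2.1 169.5] 1 [176 168 152]
202 [-12.9   2.1 170.2] 0 [168 159 144]
205 [-16.1   2.1 169.6] 1 [158 151 137]
208 [-19.    2.1 167.9] 2 [156 145 134]
211 [-22.8   2.1 169.4] 1 [157 149 136]
214 [-26.3   2.1 169.5] 1 [163 150 140]
217 [-29.9   2.1 170.2] 0 [162 153 138]
220 [-33.4   2.1 170.5] 0 [95 89 82]
223 [-36.8   2.1 170.2] 0 [101  95  87]
226 [-40.2   2.1 169.8] 1 [101  94  88]
229 [-44.2   2.1 171.2] 0 [99 94 87]
232 [-47.4   2.1 170.3] 0 [97 90 84]
235 [-46.4   2.  157.8] 13 [140 136 138]
238 [-48.7   2.  154.7] 16 [154 151 154]
241 [-32.1   1.8 102.8] 68 [147 14
[... 627 characters left out ...]

289 [-53.3   1.6  52.7] 118 [240 116  21]
292 [-76.7   1.7  88.2] 82 [223 223 232]
295 [-80.3   1.7  89. ] 81 [223 220 225]
298 [-83.6   1.7  88.9] 82 [223 220 225]
301 [-86.1   1.7  87.7] 83 [222 219 225]
304 [-90.4   1.7  89.2] 81 [222 220 225]
307 [-93.8   1.7  89.4] 81 [223 220 225]
310 [-96.8   1.7  88.7] 82 [223 220 225]
313 [-100.4    1.7   88.9] 82 [227 225 230]
316 [-102.     1.7   86.1] 84 [ 89  89 101]
319 [  25.6    0.9 -102.2] 272 [87 80 76]
322 [  25.9    0.9 -103.9] 274 [105 101 104]
325 [  25.4    0.9 -104.6] 275 [133 131 136]
328 [  25.6    0.9 -106.1] 276 [154 151 156]
0.108 291 [-8.6  6.3] [-54.1 -45.3]
0.1 81 [-7.7  6.6] [-46.9 -45. ]
0.08 190 [-14.   14.7] [-51.9 -46.5]
```

View pics/w5.png

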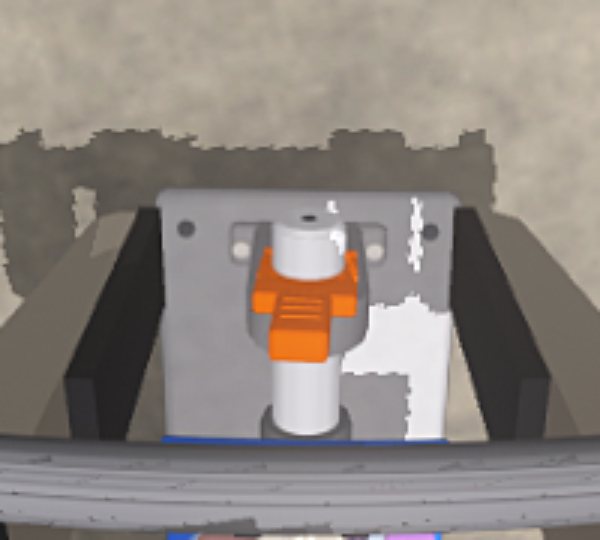

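The clip lies against the pillar with the shaft end about 22 mm out, as expected, and the stop was solid at 13.6 N, above the 9 N drag. The robot is clear, so I'll hand in.

```bash
python3 -m jog '[[[5,0,-20],[0,0,0]],[[5,0,-40],[0,0,0]],[[5,0,-40],[0,0,0]],[[5,0,-40],[0,0,0]]]'; python3 -c "from rig import ctrl;print(ctrl.finish_job())"
```

```text
clock: 20.53
position: [0.5435, 0.3141, 0.2121]
eef_rot: [[0.229, 0.974, -0.0], [0.974, -0.229, 0.0], [0.0, -0.0, -1.0]]
contact_force: [-1.4, 0.2, -0.6]
opening: 0.0549
gripper_force: 0.0
the job is handed in; nothing more can be done
None
```

The orange clip is snapped home in the groove and the shaft is pushed in until the clip met the bearing pillar; the robot is clear and the job was handed in at about 20.5 s, with no verdict returned.

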